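Find the full coin vial by heft

ROBOT

A 6-joint arm with a two-finger parallel gripper is mounted at the origin on the work surface. World frame = base frame: x ahead of the robot, y to its left, z up, the work surface at z = 0. Lengths are in mm, angles in degrees, forces in N, time in s.
With the tool pointing down it reaches from about 350 to 775 mm from the base axis. Payload 7.3 kg.
Tool frame: the origin (TCP) lies at the very end of the fingers, on their centre line; the grasp point (between the pads) lies 19 mm behind it; z points along the fingers, y is the line along which they close (so a half turn about z gives the same grasp; the last joint's range is limited). The gripper opens to 92 mm and grips with 3 to 60 N. Pads are 19 mm wide; open, the fingers measure 130 mm over their backs; the gripper's body (75 mm by 190 mm) begins 47 mm behind the grasp point.
Start: joints at [-72.594, 19.595, 87.324, -0, 73.075, -8.365], TCP at [228.287, -472.792, 202.441] pointing down, gripper open.
Joint ranges: [-145.02, 145.02], [-44.19, 115.74], [2.07, 154.8], [-57.11, 237.11], [16.16, 152.29], [-177.93, 177.93]. Speed limits (degrees/s): [147.25, 147.25, 180, 180, 180, 180].

INTERFACE

Orientations are given as [roll, pitch, yaw] about the fixed x, y, z axes, in that order (R = Rz(yaw) Ry(pitch) Rx(roll)).
In Python, from cell import robot gives the robot as it stands.
- The arm moves only by the tool servo_tool, never from a script. Its argument "plan" is text: rows parted by semicolons, each of 7 numbers parted by spaces: the closure, from -1 (fully open) to 1 (shut), then the shift along the tool's x, y, z scaled (see below), then the turn, a rotation vector about the tool's x, y, z scaled (see below). In form: hand dx dy dz wx wy wz; .... A call has 1 to 5 rows; each row is the pose to reach, as a shift and turn from the pose commanded when the call began, along the tool's axes at that moment, turning the shorter way round; what a row does not reach only later rows make up. The controller multiplies each number of a shift by 10 cm and each number of a turn by pi rad. A row lasts 1/10 s, in which the tool goes at most 50 mm and 8.59 degrees, less where a joint would pass 70% of its speed; a pose out of reach is approached as far as the arm can. A call with a number of a shift or a turn outside -1 to 1 is refused whole. A call with a gripper value outside its range is refused whole. The fingers move at their own pace and stop on an object; the grip force is fixed at half the most. Time passes only in rows, so rows that repeat a pose let the fingers close. It gives the time, the measured TCP pose, the force, the opening and the grip force at its end, in the units of the state.
- robot.get_obs(): the state, without advancing time (a new reading comes with each control period).
- robot.get_image(name): name is "side" or "top"; returns a dict with "image" (480x640x3 uint8, blue, green, red), "fx", "fy", "cx", "cy" (pixels), "T" (4x4, takes a point from camera to world coordinates). Camera axes: x right, y up, looking along -z (the intrinsics and any distortion apply to the point x, -y, -z); pixel columns grow to the right and rows downward; lengths in mm; the calibration is good to about 2 mm. A picture is of the moment at which its call begins. There is no depth.
- robot.sign_off(): hands the job in; it is judged then, once.
The state is a dict: "t": time; "qpos": joint angles; "joint_vel": joint speeds; "joint_efforts": joint torques, N m; "tcp_pos": TCP position; "eef_rot": TCP orientation; "contact_force": force on the tool from outside, world axes, zero at the start; "wrist_torque": the same for the moment, N m; "opening": finger opening in mm; "grasp_force": force on a finger pad.
Only numpy, scipy, OpenCV 4.12 (cv2) and the standard library are available. Lean on these libraries where they do the work, as an engineer would, in place of code of your own. Each camera call takes 0.05 s, during which the arm holds its last target. There are 200 camera calls.

TASK

The three identical capped coin vials in the tray are opaque, and only one is full. Work along the row from the robot's left to its right, lifting each vial clear out of the tray to feel its weight and standing the ones you do not want gently back in their own bays; then finish still holding the heaviest one up in the gripper, upright and still, with its base at least 15 cm above the cart top, ready to be taken. Do not knock over a vial, and leave the cup, the tweezers, the book and the lamp alone.

Things in the scene. Friction and masses are not known exactly. Their poses are not given: they have to be found in the camera images.
- vial_left: Closed coin vial: opaque white plastic cylinder, 40 mm diameter, 88 mm tall, the top 14 mm its ribbed cap (stays on). Origin at the centre of its underside, z up. Stands loose in the left (+y) bay, up to 15 mm off centre. Coins hidden inside: full 0.39-0.45 kg, the others 0.14-0.25 kg; which is full varies. Grip from above at any yaw, 10-25 N.
- vial_middle: Closed coin vial: opaque white plastic cylinder, 40 mm diameter, 88 mm tall, the top 14 mm its ribbed cap (stays on). Origin at the centre of its underside, z up. Stands loose in the middle bay, up to 15 mm off centre. Coins hidden inside: full 0.39-0.45 kg, the others 0.14-0.25 kg; which is full varies. Grip from above at any yaw, 10-25 N.
- vial_right: Closed coin vial: opaque white plastic cylinder, 40 mm diameter, 88 mm tall, the top 14 mm its ribbed cap (stays on). Origin at the centre of its underside, z up. Stands loose in the right (-y) bay, up to 15 mm off centre. Coins hidden inside: full 0.39-0.45 kg, the others 0.14-0.25 kg; which is full varies. Grip from above at any yaw, 10-25 N.
- tray: Divided white plastic tray, 136 x 266 x 30 mm (x, y, z), fixed on the cart. Origin at the centre of its underside, x away from the robot, y along the row of bays to the robot's left, yaw within 0.35. Walls and floor 3 mm, open top. Three bays about 85 mm square centred near x = -22 mm, y = +87 (left), 0, -87 mm (right); beyond them a slot 41 mm wide holds the tweezers.
- cup: White ceramic cup, 80 mm across the rim, 78 mm tall, standing loose to the left of the tray; origin at the centre of its underside. Not to be moved.
- tweezers: Steel tweezers, 130 mm long along their y axis, 12 mm wide, 9 mm high, lying loose in the tray's far slot; origin under their middle. Not to be moved.
- book: Grey cloth-bound book lying flat on the cart to the robot's right, nearer than the tray, 190 x 130 x 20 mm; origin at the centre of its underside. Not to be moved.
- lamp: Clip-on reading lamp, 300 mm tall, clamped on the lip of the cart's right (-y) edge: black clamp with chrome toggle switch, steel gooseneck, white shade that reaches 90 mm in (+y), underside about 230 mm above the cart. Origin on the lip at cart-top height. Fixed; not to be touched.
Things that resemble listed ones, but are neither listed nor needed, are in the scene too. Leave any brown or red look-alike of the vial_left alone.

How it is judged (in metres and radians):
On the way, in this order (a step that is already met when the one before it is completed fails the run):
1. the left vial is lifted clear out of the tray in the gripper (height (world z) of vial_left above 0.035 m and contact force between vial_left and the fingers above 1 N and contact force between vial_left and tray below 0.05 N and angle between vial_left's own z axis and vertical below 0.35 rad and contact force between vial_left and vial_middle below 0.05 N and contact force between vial_left and vial_right below 0.05 N), for 0.2 s.
2. the middle vial is lifted clear out of the tray in the gripper (height (world z) of vial_middle above 0.035 m and contact force between vial_middle and the fingers above 1 N and contact force between vial_middle and tray below 0.05 N and angle between vial_middle's own z axis and vertical below 0.35 rad and contact force between vial_middle and vial_left below 0.05 N and contact force between vial_middle and vial_right below 0.05 N), for 0.2 s.
3. the right vial is lifted clear out of the tray in the gripper (height (world z) of vial_right above 0.035 m and contact force between vial_right and the fingers above 1 N and contact force between vial_right and tray below 0.05 N and angle between vial_right's own z axis and vertical below 0.35 rad and contact force between vial_right and vial_left below 0.05 N and contact force between vial_right and vial_middle below 0.05 N), for 0.2 s.
At the end, for the whole second after the job is handed in: One vial is gripped, still, within 20 degrees of upright, base over 0.14 m up, touching no tray or vial; the other two stand released and upright within 30 mm of the middle of their own bays, each pressing the tray with under 3.2 N, so neither is the full one (((height (world z) of vial_left above 0.14 m and contact force between vial_left and the fingers above 1 N and contact force between vial_left and tray below 0.05 N and angle between vial_left's own z axis and vertical below 0.35 rad and contact force between vial_left and vial_middle below 0.05 N and contact force between vial_left and vial_right below 0.05 N and linear speed of vial_left below 0.03 m/s and (x of vial_middle in the frame of tray between -0.053 and 0.007 m and y of vial_middle in the frame of tray between -0.03 and 0.03 m and angle between vial_middle's own z axis and vertical below 0.08 rad and linear speed of vial_middle below 0.02 m/s and contact force between vial_middle and the fingers below 0.05 N and contact force between vial_middle and tray between 0.6 and 3.2 N) and (x of vial_right in the frame of tray between -0.053 and 0.007 m and y of vial_right in the frame of tray between -0.1165 and -0.0565 m and angle between vial_right's own z axis and vertical below 0.08 rad and linear speed of vial_right below 0.02 m/s and contact force between vial_right and the fingers below 0.05 N and contact force between vial_right and tray between 0.6 and 3.2 N)) or (height (world z) of vial_middle above 0.14 m and contact force between vial_middle and the fingers above 1 N and contact force between vial_middle and tray below 0.05 N and angle between vial_middle's own z axis and vertical below 0.35 rad and contact force between vial_middle and vial_left below 0.05 N and contact force between vial_middle and vial_right below 0.05 N and linear speed of vial_middle below 0.03 m/s and (x of vial_left in the frame of tray between -0.053 and 0.007 m and y of vial_left in the frame of tray between 0.0565 and 0.1165 m and angle between vial_left's own z axis and vertical below 0.08 rad and linear speed of vial_left below 0.02 m/s and contact force between vial_left and the fingers below 0.05 N and contact force between vial_left and tray between 0.6 and 3.2 N) and (x of vial_right in the frame of tray between -0.053 and 0.007 m and y of vial_right in the frame of tray between -0.1165 and -0.0565 m and angle between vial_right's own z axis and vertical below 0.08 rad and linear speed of vial_right below 0.02 m/s and contact force between vial_right and the fingers below 0.05 N and contact force between vial_right and tray between 0.6 and 3.2 N)) or (height (world z) of vial_right above 0.14 m and contact force between vial_right and the fingers above 1 N and contact force between vial_right and tray below 0.05 N and angle between vial_right's own z axis and vertical below 0.35 rad and contact force between vial_right and vial_left below 0.05 N and contact force between vial_right and vial_middle below 0.05 N and linear speed of vial_right below 0.03 m/s and (x of vial_left in the frame of tray between -0.053 and 0.007 m and y of vial_left in the frame of tray between 0.0565 and 0.1165 m and angle between vial_left's own z axis and vertical below 0.08 rad and linear speed of vial_left below 0.02 m/s and contact force between vial_left and the fingers below 0.05 N and contact force between vial_left and tray between 0.6 and 3.2 N) and (x of vial_middle in the frame of tray between -0.053 and 0.007 m and y of vial_middle in the frame of tray between -0.03 and 0.03 m and angle between vial_middle's own z axis and vertical below 0.08 rad and linear speed of vial_middle below 0.02 m/s and contact force between vial_middle and the fingers below 0.05 N and contact force between vial_middle and tray between 0.6 and 3.2 N)))); the arm keeps its last pose, push and grip.
It fails at once if a vial is knocked over or tipped past 35 degrees (angle between any of vial_left, vial_middle, vial_right's own z axis and vertical above 0.6 rad).
It fails at once if a vial is dropped or banged down on the tray (over 50 N) (contact force between any of vial_left, vial_middle, vial_right and tray above 50 N).
It fails at once if the cup, the tweezers or the book is moved by more than 20 mm (distance of any of cup, tweezers, book from where it was at the start of the episode above 0.02 m).
It fails at once if the lamp is pushed (over 2 N) (contact force between lamp and anything else above 2 N).
It also fails if it takes over 72 s, if anything falls off the work surface, if the arm or the gripper's body presses on something with over 40 N, if the wrist force passes 120 N, or if a joint passes its speed limit or range.

## Working session

There is one attempt and no reset: what is moved stays moved. The work goes in short steps, Python scripts to look and compute and a tool call to move; the robot and the scene stay as the last step left them, time stands still between calls to the robot, and variables do not carry over. Pictures are saved under pics/ and viewed, at most 10 in all, crops included, and the job is handed in when it is done.

Besides the shell and the picture viewer there is one more tool, called after "Emit:" by a JSON object that holds its "method" and its "body", one argument or row to a line. servo_tool: Moves the arm, as the interface text tells. Shifts and turns lie within -1 to 1; 1 stands for 10 cm of shift or pi rad of turn. Its arguments: {"type":"object","properties":{"plan":{"type":"string"}},"required":["plan"]}

```bash
ls; mkdir -p pics; python3 - <<'E'
from cell import robot
import cv2,numpy as np
o=robot.get_obs();print(o)
for n in("top","side"):
    d=robot.get_image(n);cv2.imwrite(f"pics/{n}0.png",d["image"]);print(n,d["fx"],d["fy"],d["cx"],d["cy"],np.round(d["T"],3).tolist(),[k for k in d])
E
```

```text
pics
{'t': 0.0, 'qpos': array([-7.25933017e+01,  1.96376636e+01,  8.73775439e+01,  5.07045493e-04,
        7.30752944e+01, -8.36449304e+00]), 'joint_vel': array([-0.0351122 , -0.03166065,  0.01775214, -0.18158027, -0.06571479,
       -0.03938766]), 'joint_efforts': array([-2.78480002e-03, -4.31240165e+01, -2.44228703e+01,  7.15701445e-02,
        5.59077621e-02, -1.13612714e-04]), 'tcp_pos': array([ 228.15064379, -472.33347847,  201.73197653]), 'eef_rot': array([-1.79910531e+02, -1.36450011e-02,  2.57710327e+01]), 'contact_force': array([ 0.09886064, -0.28609376,  0.4607612 ]), 'wrist_torque': array([ 0.00465148,  0.05074219, -0.06864868]), 'grasp_force': 0.0, 'opening': 92.15962494911153}
top 492.19519882697153 492.19519882697153 321.25745977615 234.08809312895315 [[0.004, 0.996, -0.09, 381.055], [-1.0, 0.005, 0.015, -45.87], [0.016, 0.09, 0.996, 993.006], [0.0, 0.0, 0.0, 1.0]] ['image', 'fx', 'fy', 'cx', 'cy', 'T']
side 455.6190161357552 455.6190161357552 320.23356329187084 232.53670349266235 [[0.733, 0.428, -0.529, -167.095], [-0.681, 0.461, -0.57, -728.228], [-0.0, 0.778, 0.629, 755.859], [0.0, 0.0, 0.0, 1.0]] ['image', 'fx', 'fy', 'cx', 'cy', 'T']
```

View pics/top0.png

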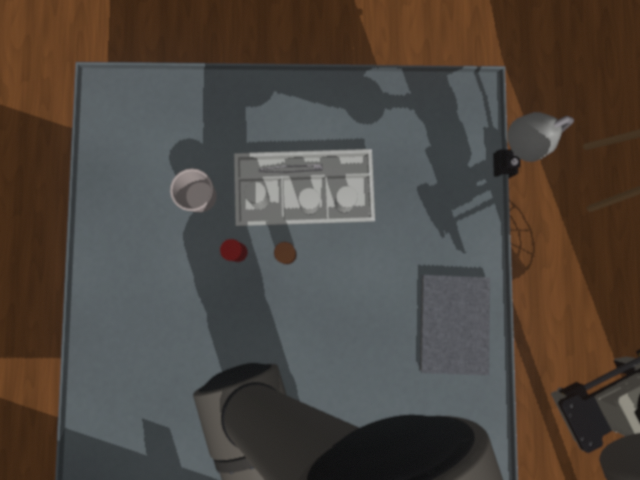

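View pics/side0.png

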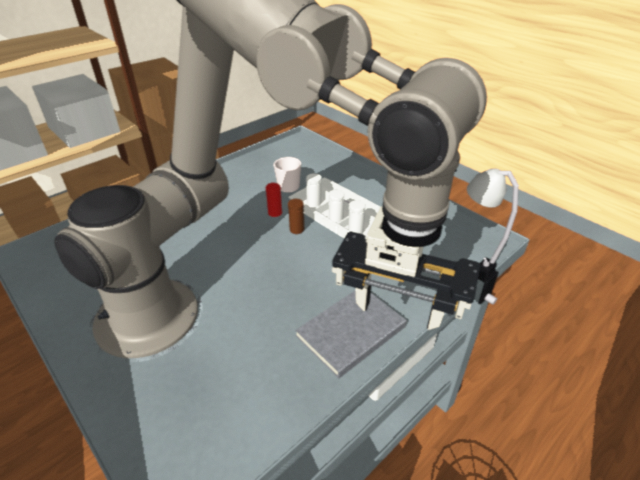

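The top view shows the cup at (192,190), the tray from (236,150) to (374,222), white vials near (257,196), (310,200) and (346,197), and the book and lamp on the right. Candidates are those three white vials, plus the look-alikes red (233,250) and brown (285,252), which stand outside the tray. I choose the three white ones in the bays and will check them in a close crop.

```bash
python3 - <<'E'
import cv2,numpy as np
a=cv2.imread("pics/top0.png")[140:230,225:385];b=cv2.imread("pics/side0.png")[160:250,255:415]
f=lambda i:cv2.resize(i,(800,300) if 0 else (533,300),interpolation=cv2.INTER_CUBIC)
g=cv2.convertScaleAbs(a,alpha=1.3)
cv2.imwrite("pics/crop.png",np.vstack([f(g),f(b)]))
E
```

```text
(no output)
```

View pics/crop.png

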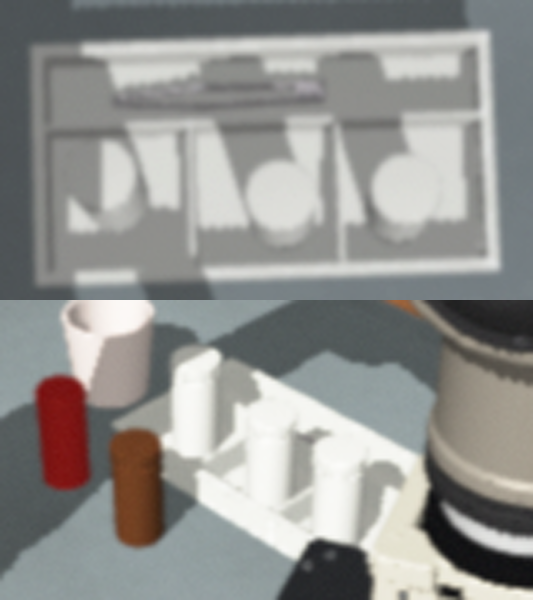

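```bash
cat >h.py <<'E'
import cv2,numpy as np
K={'top':(492.195,321.257,234.088),'side':(455.619,320.234,232.537)}
from cell import robot
def cam(n):
    d=robot.get_image(n);return d
def ray(d,u,v,z):
    T=d["T"];r=T[:3,:3]@np.array([(u-d["cx"])/d["fx"],-(v-d["cy"])/d["fy"],-1]);p=T[:3,3];return p+r*(z-p[2])/r[2]
def proj(d,P):
    q=(np.asarray(P,float)-d["T"][:3,3])@d["T"][:3,:3];return np.c_[d["cx"]+d["fx"]*q[:,0]/-q[:,2],d["cy"]+d["fy"]*q[:,1]/q[:,2]]
def circ(c,z,r=20):
    a=np.linspace(0,2*np.pi,60);return np.c_[c[0]+r*np.cos(a),c[1]+r*np.sin(a),0*a+z]
E
python3 - <<'E'
from h import *
d=cam("top");s=cam("side")
c=[(32,45),(490,32),(498,268),(37,285)]
C=np.array([ray(d,225+u/3.33,140+v/3.33,30)[:2] for u,v in c]);print(C.round(1),[np.linalg.norm(C[i]-C[i-1]).round(1) for i in range(4)])
m=C.mean(0);v=(C[0]-C[1])+(C[3]-C[2]);yaw=np.arctan2(-v[0],v[1]);print("tray",m,np.degrees(yaw))
R=np.array([[np.cos(yaw),-np.sin(yaw)],[np.sin(yaw),np.cos(yaw)]])
V=[]
for (u,w),(us,ws) in zip([(102,174),(280,197),(404,189)],[(196,360-300),(272,412-300),(340,447-300)]):
    p=ray(d,225+u/3.33,140+w/3.33,91)[:2];q=ray(s,255+us/3.33,160+ws/3.33,91)[:2]
    print("vial top",p.round(1),"side",q.round(1),"tray frame",((p-m)@R).round(1));V.append(p)
def crop(dd,x,y,L):
    im=cv2.resize(dd["image"][y:y+90,x:x+160],(533*1,300),interpolation=cv2.INTER_CUBIC)
    for P in L: cv2.polylines(im,[((proj(dd,P)-[x,y])*3.33+1).astype(int).reshape(-1,1,2)],False,(0,0,255),1)
    return im
L=[circ(p,z) for p in V for z in (3,91)]
h=np.array([[68,133],[-68,133],[-68,-133],[68,-133],[68,133]])
L.append(np.c_[h@R.T+m,np.full(5,30)])
cv2.imwrite("pics/ov.png",np.vstack([crop(d,225,140,L),crop(s,255,160,L)]))
E
```

```text
[[ 628.1  112.1]
 [ 638.3 -161.9]
 [ 495.7 -165.9]
 [ 484.   106.3]] [np.float64(144.2), np.float64(274.2), np.float64(142.6), np.float64(272.5)]
tray [561.51540015 -27.34765566] 2.292496707761116
vial top [539.7  61.9] side [540.1  59. ] tray frame [-18.2  90. ]
vial top [527.4 -37.1] side [532.6 -37.3] tray frame [-34.4  -8.4]
vial top [ 532.4 -106.1] side [ 537.3 -105.8] tray frame [-32.2 -77.5]
```

View pics/ov.png

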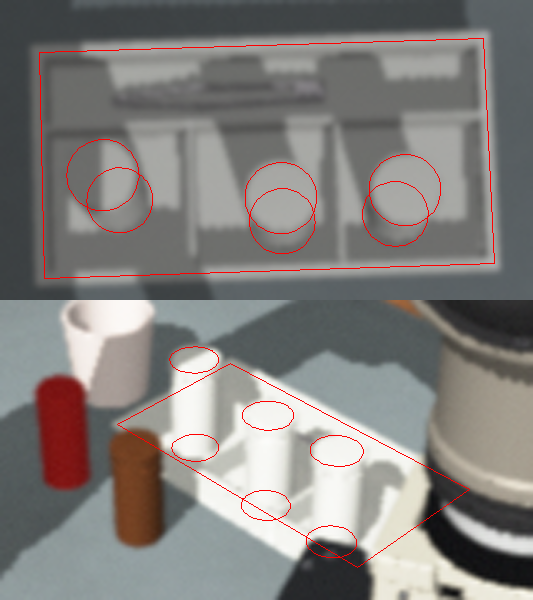

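The overlay fits in both views. The red and brown look-alikes are outside the tray, and the three white caps lie in the bays as expected (4 mm agreement between views). I'll use left (541,60), middle (530,-37) and right (535,-106), gripping along x with yaw 92.

```bash
cat >g.py <<'E'
import sys,numpy as np
from scipy.spatial.transform import Rotation as S
from cell import robot
def go(x,y,z,yaw=92.3):
    o=robot.get_obs();R=S.from_euler('xyz',o["eef_rot"],degrees=True);T=S.from_euler('xyz',[180,0,yaw],degrees=True)
    print("shift",(R.inv().apply(np.array([x,y,z])-o["tcp_pos"])/100).round(3),"turn",((R.inv()*T).as_rotvec()/np.pi).round(4),
     "t",round(o["t"],2),"F",o["contact_force"].round(2),"open",round(o["opening"],1),"tcp",o["tcp_pos"].round(1),o["eef_rot"].round(1))
if __name__=="__main__": go(*map(float,sys.argv[1:]))
E
python3 g.py 541 60 200
```

```text
shift [ 5.132 -3.436  0.024] turn [-2.000e-04 -2.000e-04 -3.696e-01] t 0.2 F [ 0.49 -0.3  -0.37] open 91.6 tcp [ 228.2 -472.5  202. ] [-180.    -0.    25.8]
```

Emit:
{"method": "servo_tool", "body": {
  "plan": "-1 1 -0.67 0 0 0 0; -1 1 -0.67 0 0 0 0; -1 1 -0.67 0 0 0 0; -1 1 -0.67 0 0 0 0"
}}

```text
t: 0.6
tcp_pos: [290.3, -366.7, 202.6]
eef_rot: [-180.0, -0.0, 26.0]
contact_force: [0.4, -1.2, -0.4]
opening: 91.6
grasp_force: 0.0
```

Emit:
{"method": "servo_tool", "body": {
  "plan": "-1 1 -0.67 0 0 0 0; -1 1 -0.67 0 0 0 0; -1 1 -0.67 0 0 0 0; -1 1 -0.67 0 0 0 0"
}}

```text
t: 1.0
tcp_pos: [350.9, -264.2, 202.5]
eef_rot: [180.0, -0.0, 25.9]
contact_force: [0.2, 0.3, -1.0]
opening: 91.8
grasp_force: 0.0
```

Emit:
{"method": "servo_tool", "body": {
  "plan": "-1 1 -0.67 0 0 0 0; -1 1 -0.67 0 0 0 0; -1 1 -0.67 0 0 0 0; -1 1 -0.67 0 0 0 0"
}}

```text
t: 1.4
tcp_pos: [411.9, -161.2, 202.3]
eef_rot: [180.0, 0.0, 25.9]
contact_force: [-0.6, -0.8, 0.3]
opening: 91.8
grasp_force: 0.0
```

Emit:
{"method": "servo_tool", "body": {
  "plan": "-1 1 -0.67 0 0 0 0; -1 1 -0.67 0 0 0 0; -1 1 -0.67 0 0 0 0; -1 1 -0.67 0 0 0 0"
}}

```text
t: 1.8
tcp_pos: [473.0, -57.9, 202.1]
eef_rot: [180.0, 0.0, 25.9]
contact_force: [-0.7, 0.2, 0.0]
opening: 92.0
grasp_force: 0.0
```

Emit:
{"method": "servo_tool", "body": {
  "plan": "-1 0.9 -0.67 0 0 0 0; -1 0.9 -0.67 0 0 0 0; -1 0.9 -0.67 0 0 0 0; -1 0.9 -0.67 0 0 0 0"
}}

```text
t: 2.2
tcp_pos: [524.3, 40.8, 201.9]
eef_rot: [180.0, 0.1, 25.8]
contact_force: [0.2, -0.0, -0.0]
opening: 91.8
grasp_force: 0.0
```

Emit:
{"method": "servo_tool", "body": {
  "plan": "-1 0 0 0 0 0 -0.185; -1 0 0 0 0 0 -0.185; -1 0 0 0 0 0 -0.185; -1 0 0 0 0 0 -0.185; -1 0 0 0 0 0 -0.185"
}}

```text
t: 2.7
tcp_pos: [523.3, 39.0, 202.4]
eef_rot: [180.0, 0.1, 59.0]
contact_force: [1.0, 0.3, -0.5]
opening: 91.9
grasp_force: 0.0
```

Emit:
{"method": "servo_tool", "body": {
  "plan": "-1 0 0 0 0 0 -0.185; -1 0 0 0 0 0 -0.185; -1 0 0 0 0 0 -0.185; -1 0 0 0 0 0 -0.185; -1 0 0 0 0 0 -0.185"
}}

```text
t: 3.2
tcp_pos: [523.5, 40.1, 202.4]
eef_rot: [-180.0, 0.0, 92.2]
contact_force: [-0.2, -0.9, 0.9]
opening: 91.9
grasp_force: 0.0
```

```bash
python3 g.py 541 60 150
```

```text
shift [0.193 0.182 0.524] turn [-0.0001  0.0002 -0.0008] t 3.2 F [-0.21 -0.95  0.85] open 91.9 tcp [523.5  40.1 202.4] [-180.     0.    92.2]
```

Emit:
{"method": "servo_tool", "body": {
  "plan": "-1 0.19 0.18 0.2 0 0 0; -1 0.19 0.18 0.5 0 0 0; -1 0.19 0.18 0.5 0 0 0; -1 0.19 0.18 0.5 0 0 0"
}}

```text
t: 3.6
tcp_pos: [540.8, 60.8, 152.6]
eef_rot: [-179.9, 0.0, 92.1]
contact_force: [0.3, -0.9, 0.6]
opening: 92.0
grasp_force: 0.0
```

```bash
python3 - <<'E'
from h import *
d=cam("top");s=cam("side")
cv2.imwrite("pics/h1.png",np.vstack([cv2.resize(x,(640,300),interpolation=cv2.INTER_CUBIC) for x in (d["image"][100:250,180:500],s["image"][110:260,230:550])]))
E
python3 g.py 541 60 44
```

```text
shift [-0.009 -0.01   1.099] turn [ 0.0007  0.0001 -0.0004] t 3.7 F [ 0.65 -0.29  0.59] open 91.8 tcp [541.8  61.  153.9] [179.9   0.   92.2]
```

View pics/h1.png

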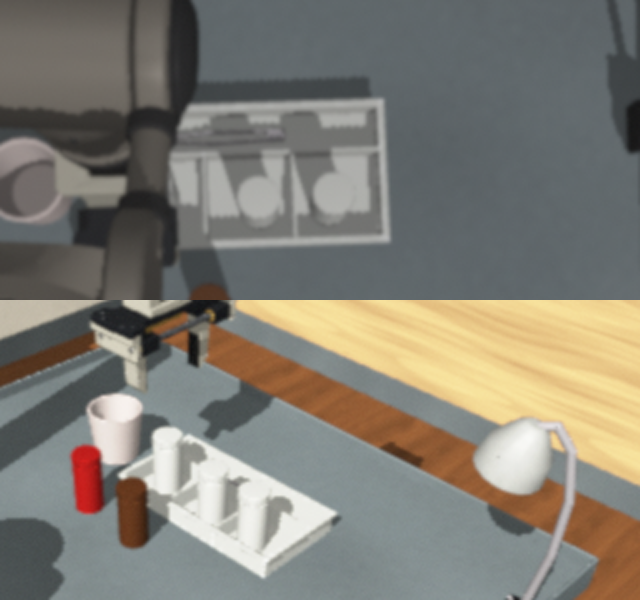

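```bash
python3 - <<'E'
from h import *
s=cam("side");p=robot.get_obs()["tcp_pos"];print(p,proj(s,[p,p+[56,0,0],p-[56,0,0]])-[230,110])
im=s["image"]
g=np.ascontiguousarray(im[110:230,270:430])
for P,c in [(circ((x,y),z),k) for (x,y),k in (((541,60),(0,0,255)),((530,-37),(0,150,0)),((535,-106),(255,0,0))) for z in(3,91)]:
    pass
g=cv2.resize(g,(800,600),interpolation=cv2.INTER_CUBIC)
for x,y in((541,60),(530,-37),(535,-106)):
  for z in(3,91): cv2.polylines(g,[((proj(s,circ((x,y),z))-[270,110])*5+2).astype(int).reshape(-1,1,2)],True,(0,0,255),1)
cv2.imwrite("pics/ov2.png",g)
E
```

```text
[541.85938085  61.07038586 154.03617022] [[83.60048399 47.11634766]
 [98.92235563 40.06565244]
 [67.50516277 54.52296266]]
```

View pics/ov2.png

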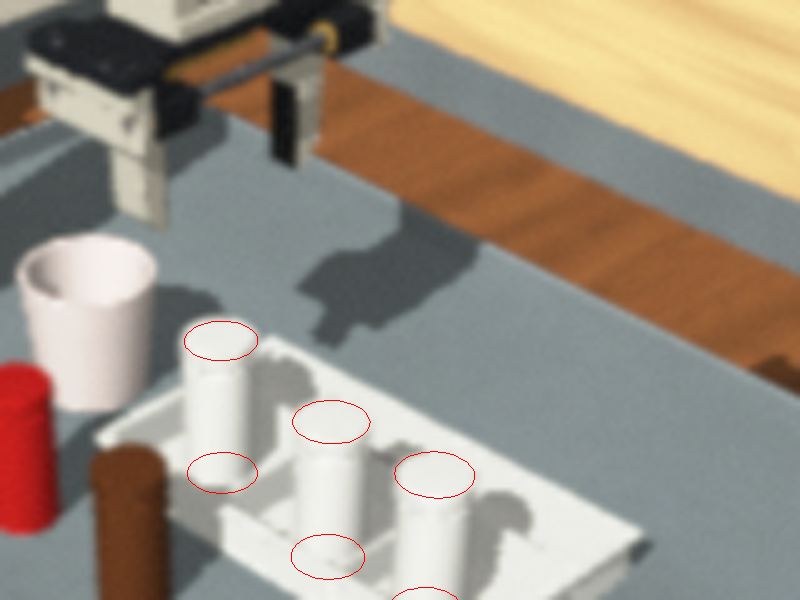

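Fingertips show at ov2 (140,225) and (290,165), but I predicted (137,272) and (295,200). I'm checking that ~9 px offset against the first picture before descending.

```bash
python3 - <<'E'
from h import *
s=cam("side");d=cam("top");p=np.array([228.2,-472.5,202]);a=np.radians(25.8);y=np.array([np.sin(a),-np.cos(a),0])
print("start tips inner/outer", proj(s,[p-46*y,p-65*y,p+46*y,p+65*y]).round(1))
print("top start",proj(d,[p-56*y,p+56*y]).round(1))
p=robot.get_obs()["tcp_pos"];print(p,proj(s,[p+[46,0,0],p+[65,0,0],p-[46,0,0],p-[65,0,0]]).round(1),"top",proj(d,[p+[56,0,0],p-[56,0,0]]).round(1))
g=cv2.imread("pics/side0.png")[220:340,320:480]
t=d["image"][130:250,180:340]
cv2.imwrite("pics/chk.png",np.hstack([cv2.resize(q,(400,300),interpolation=cv2.INTER_CUBIC) for q in(g,t)]))
E
```

```text
start tips inner/outer [[366.6 317.2]
 [355.1 313.8]
 [425.  334.3]
 [437.6 337.9]]
top start [[550.9 392.2]
 [612.7 360.8]]
[541.65734047  61.32068126 153.72297783] [[326.1 151.4]
 [331.2 149.1]
 [300.3 163.3]
 [294.7 165.8]] top [[252.3 152.9]
 [251.2 217. ]]
```

View pics/chk.png

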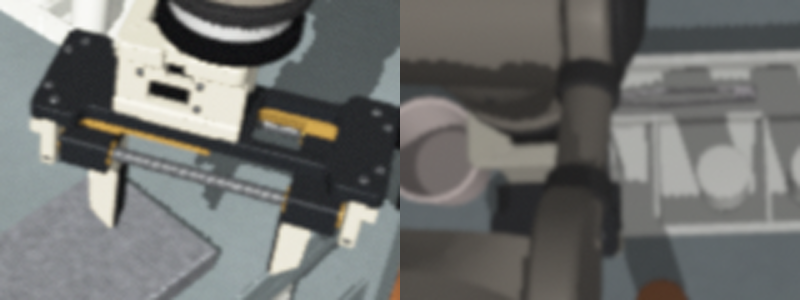

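```bash
python3 - <<'E'
from h import *
s=cam("side");d=cam("top");o=robot.get_obs();print(o["qpos"].round(2),o["tcp_pos"].round(1))
print("base",proj(s,[[0,0,0]]+[[100*np.cos(a),100*np.sin(a),0] for a in (0,1.57,3.14,4.71)]).round(1))
print("book corner rays z20 top",[ray(d,*c,20).round() for c in((424,275),(488,276),(489,375),(420,371))])
print("book side",[ray(s,*c,20).round() for c in((297,328),(366,291),(407,322),(340,366))])
print("depths",[-((np.array(p)-s["T"][:3,3])@s["T"][:3,:3])[2] for p in((228,-472,202),(541,61,154),(541,60,91))])
for nm,q in(("lampclamp top",ray(d,507,163,0)),("side",ray(s,487,298,0)),("cup rim c top",ray(d,192,190,78)),("side",ray(s,287,164,78)),("brown top",ray(d,285,251,88)),("side",ray(s,297,203,88)),("red",ray(d,234,249,88)),("side",ray(s,274,186,88))):print(nm,q.round())
E
```

```text
[-1.580e+00  2.410e+01  8.859e+01 -1.000e-02  6.722e+01 -3.910e+00] [541.4  61.5 153.3]
base [[146.6 316.7]
 [187.9 293.5]
 [126.3 291.8]
 [100.6 342.5]
 [169.4 344.7]]
book corner rays z20 top [array([ 389., -264.,   20.]), array([ 388., -392.,   20.]), array([ 196., -388.,   20.]), array([ 203., -254.,   20.])]
book side [array([ 206., -256.,   20.]), array([ 386., -281.,   20.]), array([ 383., -399.,   20.]), array([ 207., -380.,   20.])]
depths [np.float64(703.3078641688312), np.float64(1202.7815769784133), np.float64(1241.8307602286857)]
lampclamp top [ 620. -444.    0.]
side [ 584. -468.    0.]
cup rim c top [545. 182.  78.]
side [548. 184.  78.]
brown top [431.   7.  88.]
side [433.   4.  88.]
red [435. 100.  88.]
side [439. 106.  88.]
```

Emit:
{"method": "servo_tool", "body": {
  "plan": "-1 0 0 0.38 0 0 0; -1 0 0 0.38 0 0 0; -1 0 0 0.38 0 0 0; -1 0 0 0.38 0 0 0"
}}

```text
t: 4.35
tcp_pos: [541.9, 61.6, 115.8]
eef_rot: [179.9, 0.0, 92.4]
contact_force: [0.0, -0.4, 0.3]
opening: 91.7
grasp_force: 0.0
```

```bash
python3 - <<'E'
from h import *
s=cam("side");d=cam("top");p=robot.get_obs()["tcp_pos"];print(p.round(1))
f=lambda x,c,r:cv2.resize(x[r:r+120,c:c+160],(640,480) if 0 else (400,300),interpolation=cv2.INTER_CUBIC)
a=s["image"].copy();im=cv2.resize(a[100:190,270:390],(800,600),interpolation=cv2.INTER_CUBIC)
for sg in(1,-1):
    b=[p+[sg*k,w,0] for k,w in((46,-9.5),(65,-9.5),(65,9.5),(46,9.5))]
    cv2.polylines(im,[((proj(s,b)-[270,100])*6.667+3).astype(int).reshape(-1,1,2)],True,(0,0,255),1)
cv2.imwrite("pics/z114.png",im)
E
```

```text
[541.9  61.7 115.8]
```

View pics/z114.png

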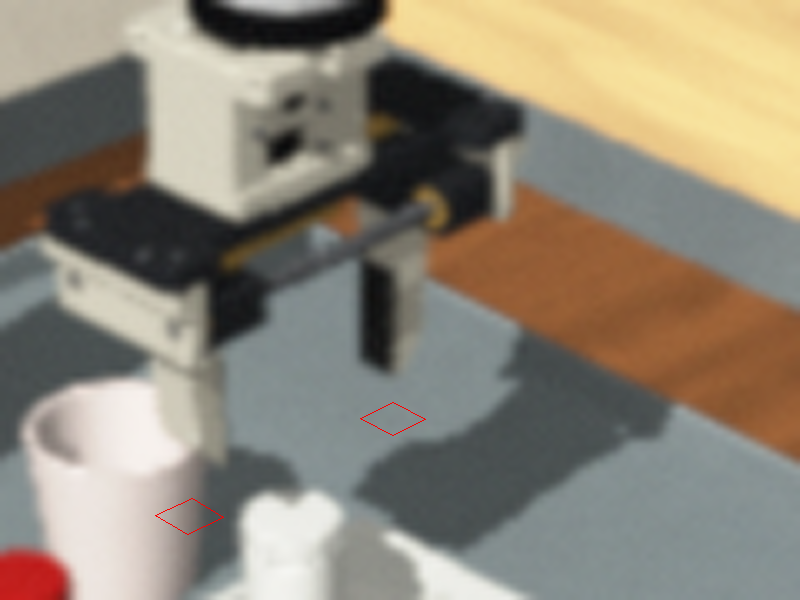

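Both fingertips sit ~9 px (about 25–30 mm in z) above where the TCP reading puts them, though sideways they match. I'll settle this with a gentle touch on a free patch of cart near (410,-120).

Emit:
{"method": "servo_tool", "body": {
  "plan": "-1 0 0 -0.35 0 0 0; -1 -0.9 -0.3 -0.35 0 0 0; -1 -0.9 -0.6 -0.35 0 0 0; -1 -0.9 -0.6 -0.35 0 0 0; -1 -0.9 -0.6 -0.35 0 0 0"
}}

```text
t: 4.95
tcp_pos: [484.5, -31.8, 150.5]
eef_rot: [179.9, 0.0, 92.2]
contact_force: [0.5, -0.4, 1.0]
opening: 91.4
grasp_force: 0.0
```

Emit:
{"method": "servo_tool", "body": {
  "plan": "-1 -0.9 -0.7 0 0 0 0; -1 -0.9 -0.7 0 0 0 0; -1 -0.9 -0.7 0 0 0 0; -1 -0.9 -0.7 0 0 0 0"
}}

```text
t: 5.35
tcp_pos: [419.2, -124.5, 150.0]
eef_rot: [179.9, 0.0, 92.2]
contact_force: [0.6, -0.2, 0.9]
opening: 91.9
grasp_force: 0.0
```

```bash
python3 g.py 410 -120 70
```

```text
shift [ 0.049 -0.091  0.8  ] turn [ 0.0005  0.0002 -0.0003] t 5.35 F [ 0.64 -0.21  0.91] open 91.9 tcp [ 419.2 -124.5  150. ] [179.9   0.   92.2]
```

Emit:
{"method": "servo_tool", "body": {
  "plan": "-1 0.05 -0.09 0.4 0 0 0; -1 0.05 -0.09 0.8 0 0 0; -1 0.05 -0.09 1 0 0 0; -1 0.05 -0.09 1 0 0 0"
}}

```text
t: 5.75
tcp_pos: [409.2, -117.0, 47.4]
eef_rot: [-179.8, -0.1, 92.5]
contact_force: [1.2, 1.2, 0.7]
opening: 91.6
grasp_force: 0.0
```

Emit:
{"method": "servo_tool", "body": {
  "plan": "-1 0 0 0.2 0 0 0; -1 0 0 0.35 0 0 0; -1 0 0 0.4 0 0 0; -1 0 0 0.4 0 0 0"
}}

```text
t: 6.15
tcp_pos: [410.5, -118.6, 9.9]
eef_rot: [180.0, 0.0, 92.4]
contact_force: [-0.1, -0.4, -0.4]
opening: 91.9
grasp_force: 0.0
```

```bash
python3 - <<'E'
from h import *
s=cam("side");d=cam("top");p=robot.get_obs()["tcp_pos"];print(p.round(1))
ps=[[p+[sg*k,w,0] for k,w in((46,-9.5),(65,-9.5),(65,9.5),(46,9.5))] for sg in(1,-1)]
o=[]
for c,(x,y) in((s,(270,170)),(d,(220,150))):
    im=cv2.resize(c["image"][y:y+112,x:x+150],(400,300) if 0 else (800,597) if 0 else (400,299),interpolation=cv2.INTER_CUBIC)
    im=cv2.resize(im,(400,299))
    k=400/150
    for b in ps: cv2.polylines(im,[((proj(c,b)-[x,y])*k+1).astype(int).reshape(-1,1,2)],True,(0,0,255),1)
    o.append(im)
cv2.imwrite("pics/probe.png",np.hstack(o))
E
```

```text
[ 410.6 -119.    10.4]
```

View pics/probe.png

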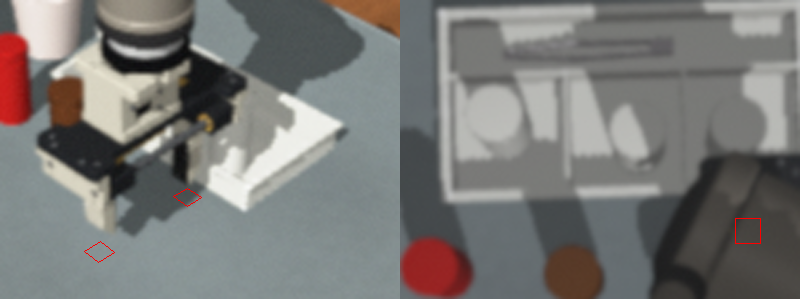

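Emit:
{"method": "servo_tool", "body": {
  "plan": "-1 0 0 0.04 0 0 0; -1 0 0 0.07 0 0 0; -1 0 0 0.07 0 0 0"
}}

```text
t: 6.55
tcp_pos: [409.4, -118.9, 2.3]
eef_rot: [-180.0, -0.0, 92.4]
contact_force: [-0.6, -0.3, 0.3]
opening: 91.9
grasp_force: 0.0
```

Emit:
{"method": "servo_tool", "body": {
  "plan": "-1 0 0 0.02 0 0 0; -1 0 0 0.02 0 0 0"
}}

```text
t: 6.75
tcp_pos: [409.4, -119.0, 0.3]
eef_rot: [-180.0, -0.0, 92.4]
contact_force: [1.0, -0.2, 0.0]
opening: 91.7
grasp_force: 0.0
```

Emit:
{"method": "servo_tool", "body": {
  "plan": "-1 0 0 0.02 0 0 0; -1 0 0 0.02 0 0 0"
}}

```text
t: 6.95
tcp_pos: [409.3, -118.9, -1.8]
eef_rot: [-180.0, -0.0, 92.4]
contact_force: [0.1, -0.7, -0.2]
opening: 92.1
grasp_force: 0.0
```

Emit:
{"method": "servo_tool", "body": {
  "plan": "-1 0 0 0.02 0 0 0; -1 0 0 0.04 0 0 0; -1 0 0 0.04 0 0 0"
}}

```text
t: 7.25
tcp_pos: [409.3, -118.9, -5.9]
eef_rot: [-180.0, -0.0, 92.4]
contact_force: [-0.7, -0.6, -0.1]
opening: 92.0
grasp_force: 0.0
```

Emit:
{"method": "servo_tool", "body": {
  "plan": "-1 0 0 0.02 0 0 0; -1 0 0 0.04 0 0 0; -1 0 0 0.04 0 0 0"
}}

```text
t: 7.55
tcp_pos: [409.3, -118.9, -9.8]
eef_rot: [-180.0, -0.0, 92.4]
contact_force: [-0.9, -0.3, 0.0]
opening: 92.1
grasp_force: 0.0
```

Emit:
{"method": "servo_tool", "body": {
  "plan": "-1 0 0 0.02 0 0 0; -1 0 0 0.04 0 0 0; -1 0 0 0.04 0 0 0"
}}

```text
t: 7.85
tcp_pos: [409.3, -118.9, -13.8]
eef_rot: [-180.0, -0.0, 92.4]
contact_force: [1.1, -0.1, -0.5]
opening: 91.9
grasp_force: 0.0
```

Emit:
{"method": "servo_tool", "body": {
  "plan": "-1 0 0 0.02 0 0 0; -1 0 0 0.04 0 0 0; -1 0 0 0.04 0 0 0"
}}

```text
t: 8.15
tcp_pos: [409.3, -118.9, -17.8]
eef_rot: [-180.0, -0.0, 92.4]
contact_force: [0.7, 0.5, 0.2]
opening: 91.8
grasp_force: 0.0
```

Emit:
{"method": "servo_tool", "body": {
  "plan": "-1 0 0 0.02 0 0 0; -1 0 0 0.02 0 0 0"
}}

```text
t: 8.35
tcp_pos: [409.4, -118.9, -19.8]
eef_rot: [-180.0, -0.0, 92.4]
contact_force: [-0.5, -0.1, -0.7]
opening: 91.8
grasp_force: 0.0
```

Emit:
{"method": "servo_tool", "body": {
  "plan": "-1 0 0 0.02 0 0 0; -1 0 0 0.02 0 0 0"
}}

```text
t: 8.55
tcp_pos: [409.4, -118.9, -21.8]
eef_rot: [-180.0, -0.0, 92.4]
contact_force: [0.5, 0.3, -0.8]
opening: 91.6
grasp_force: 0.0
```

Emit:
{"method": "servo_tool", "body": {
  "plan": "-1 0 0 0.02 0 0 0; -1 0 0 0.02 0 0 0"
}}

```text
t: 8.75
tcp_pos: [409.3, -118.9, -23.8]
eef_rot: [-180.0, -0.0, 92.4]
contact_force: [0.3, 1.3, -0.9]
opening: 91.8
grasp_force: 0.0
```

Emit:
{"method": "servo_tool", "body": {
  "plan": "-1 0 0 0.02 0 0 0; -1 0 0 0.02 0 0 0"
}}

```text
t: 8.95
tcp_pos: [409.5, -119.0, -24.2]
eef_rot: [180.0, 0.0, 92.4]
contact_force: [-4.6, 1.1, 22.7]
opening: 91.7
grasp_force: 11.4
```

Emit:
{"method": "servo_tool", "body": {
  "plan": "-1 0 0 0.01 0 0 0; -1 0 0 0.01 0 0 0"
}}

```text
t: 9.15
tcp_pos: [409.5, -119.0, -24.3]
eef_rot: [179.9, 0.0, 92.4]
contact_force: [-7.3, 3.6, 36.8]
opening: 91.9
grasp_force: 18.3
```

Contact at a reading of -24.1, so the true height is reading + 24 mm and x, y are fine. Target for grasping is a reading of ~18 (true 42).

Emit:
{"method": "servo_tool", "body": {
  "plan": "-1 0 0 -0.4 0 0 0; -1 0 0 -0.8 0 0 0; -1 0 0 -1 0 0 0; -1 0 0 -1 0 0 0"
}}

```text
t: 9.55
tcp_pos: [411.3, -119.8, 76.0]
eef_rot: [179.7, 0.2, 92.4]
contact_force: [0.1, -0.2, 0.0]
opening: 91.4
grasp_force: 0.0
```

Emit:
{"method": "servo_tool", "body": {
  "plan": "-1 0 0 -0.45 0 0 0; -1 0.9 0.65 -0.45 0 0 0; -1 0.9 0.65 -0.45 0 0 0; -1 0.9 0.65 -0.45 0 0 0; -1 0.9 0.65 -0.45 0 0 0"
}}

```text
t: 10.05
tcp_pos: [470.6, -25.0, 117.2]
eef_rot: [-179.9, -0.0, 92.6]
contact_force: [-0.8, -1.0, 0.1]
opening: 91.3
grasp_force: 0.0
```

Emit:
{"method": "servo_tool", "body": {
  "plan": "-1 0.9 0.65 0 0 0 0; -1 0.9 0.65 0 0 0 0; -1 0.9 0.65 0 0 0 0; -1 0.9 0.65 0 0 0 0"
}}

```text
t: 10.45
tcp_pos: [531.4, 66.2, 117.2]
eef_rot: [-179.9, 0.0, 92.5]
contact_force: [0.5, -0.2, -0.3]
opening: 92.2
grasp_force: 0.0
```

```bash
python3 g.py 540 61 105
```

```text
shift [-0.056  0.084  0.122] turn [-0.0007  0.0001  0.0009] t 10.45 F [ 0.46 -0.21 -0.28] open 92.2 tcp [531.4  66.2 117.2] [-179.9    0.    92.5]
```

Emit:
{"method": "servo_tool", "body": {
  "plan": "-1 -0.055 0.085 0.1 0 0 0; -1 -0.055 0.085 0.4 0 0 0; -1 -0.055 0.085 0.6 0 0 0; -1 -0.055 0.085 0.6 0 0 0"
}}

```text
t: 10.85
tcp_pos: [537.8, 58.9, 55.2]
eef_rot: [-179.6, 0.0, 92.2]
contact_force: [0.7, -0.5, -0.3]
opening: 92.0
grasp_force: 0.0
```

```bash
python3 - <<'E'
from h import *
s=cam("side");p=robot.get_obs()["tcp_pos"]+[0,0,24];print(p.round(1))
im=cv2.resize(s["image"][120:210,270:390],(800,600),interpolation=cv2.INTER_CUBIC)
L=[[p+[sg*k,w,0] for k,w in((46,-9.5),(65,-9.5),(65,9.5),(46,9.5))] for sg in(1,-1)]+[circ((540,61),91),circ((540,61),3)]
for b in L: cv2.polylines(im,[((proj(s,b)-[270,120])*6.667+3).astype(int).reshape(-1,1,2)],True,(0,0,255),1)
cv2.imwrite("pics/g1.png",im)
E
python3 g.py 540 61 18
```

```text
[539.2  59.2  81. ]
shift [0.018 0.01  0.39 ] turn [-0.0012  0.0001 -0.0003] t 10.9 F [-0.9   0.33  0.33] open 91.7 tcp [539.2  59.2  57. ] [-179.8    0.    92.2]
```

View pics/g1.png

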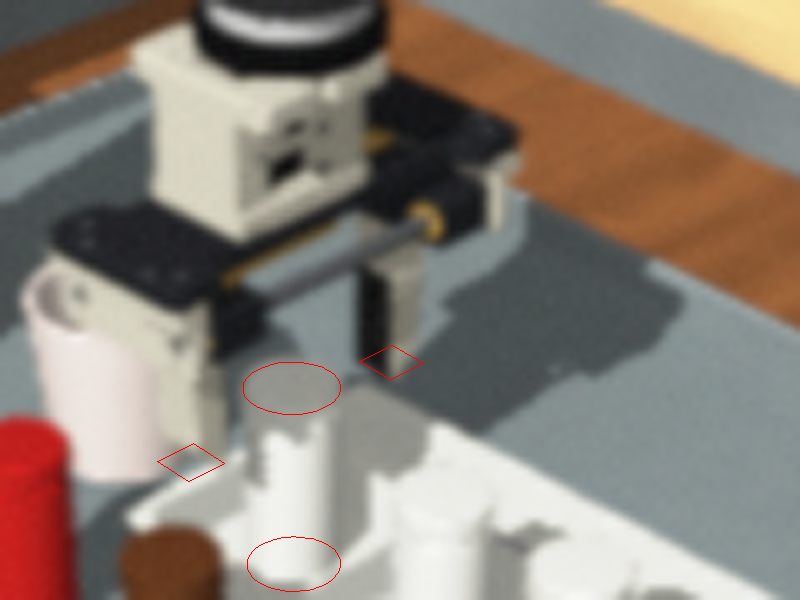

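The crop shows the fingers straddling the left vial (cap at (292,388), tips around (205,455) and (390,375)), close to the corrected prediction. I'm going down to close gently.

Emit:
{"method": "servo_tool", "body": {
  "plan": "-1 0.02 0.01 0.2 0 0 0; -1 0.02 0.01 0.38 0 0 0; -1 0.02 0.01 0.38 0 0 0; -0.05 0.02 0.01 0.38 0 0 0; -0.05 0.02 0.01 0.38 0 0 0"
}}

```text
t: 11.4
tcp_pos: [542.5, 62.7, 21.9]
eef_rot: [179.9, 0.0, 92.3]
contact_force: [0.1, 0.0, 0.3]
opening: 80.1
grasp_force: 0.0
```

Emit:
{"method": "servo_tool", "body": {
  "plan": "-0.05 0 0 0 0 0 0; -0.05 0 0 0 0 0 0; -0.05 0 0 0 0 0 0; -0.05 0 0 0 0 0 0; -0.05 0 0 0 0 0 0"
}}

```text
t: 11.9
tcp_pos: [541.6, 63.2, 20.4]
eef_rot: [180.0, 0.0, 92.4]
contact_force: [0.6, 0.5, 0.5]
opening: 48.5
grasp_force: 0.0
```

Emit:
{"method": "servo_tool", "body": {
  "plan": "0.3 0 0 0 0 0 0; 0.3 0 0 0 0 0 0; 0.3 0 0 0 0 0 0; 0.3 0 0 0 0 0 0; 0.3 0 0 0 0 0 0"
}}

```text
t: 12.4
tcp_pos: [541.2, 63.2, 20.4]
eef_rot: [-180.0, 0.0, 92.4]
contact_force: [-1.5, 0.2, 1.6]
opening: 39.7
grasp_force: 30.0
```

```bash
python3 g.py 540 61 18
```

```text
shift [-0.021 -0.013  0.024] turn [-0.0002  0.      0.0004] t 12.4 F [-1.53  0.18  1.58] open 39.7 tcp [541.2  63.2  20.4] [-180.     0.    92.4]
```

Emit:
{"method": "servo_tool", "body": {
  "plan": "0.3 0 0 -0.2 0 0 0; 0.3 0 0 -0.5 0 0 0; 0.3 0 0 -0.8 0 0 0; 0.3 0 0 -0.8 0 0 0; 0.3 0 0 -0.8 0 0 0"
}}

```text
t: 12.9
tcp_pos: [541.3, 63.2, 99.8]
eef_rot: [-180.0, 0.0, 92.4]
contact_force: [-0.9, -0.7, -4.7]
opening: 39.7
grasp_force: 30.0
```

Emit:
{"method": "servo_tool", "body": {
  "plan": "0.3 0 0 0 0 0 0; 0.3 0 0 0 0 0 0; 0.3 0 0 0 0 0 0; 0.3 0 0 0 0 0 0; 0.3 0 0 0 0 0 0"
}}

```text
t: 13.4
tcp_pos: [541.4, 63.1, 100.0]
eef_rot: [-180.0, 0.0, 92.4]
contact_force: [0.5, -0.1, -4.8]
opening: 39.6
grasp_force: 30.0
```

```bash
cat >w.py <<'E'
from h import *
F=[]
for _ in range(6): cam("side");F.append(robot.get_obs()["contact_force"])
print("mean F",np.mean(F,0).round(2),"sd",np.std(F,0).round(2))
E
python3 w.py; python3 g.py 541.2 63.2 20.4
```

```text
mean F [ 0.19  0.12 -4.14] sd [0.55 0.42 0.23]
shift [ 0.001 -0.004  0.8  ] turn [0.     0.     0.0004] t 13.7 F [ 0.35 -0.63 -3.96] open 39.6 tcp [541.6  63.2 100.4] [180.    0.   92.4]
```

Emit:
{"method": "servo_tool", "body": {
  "plan": "0.3 0 0 0.3 0 0 0; 0.3 0 0 0.6 0 0 0; 0.3 0 0 0.72 0 0 0; 0.3 0 0 0.76 0 0 0; 0.3 0 0 0.78 0 0 0"
}}

```text
t: 14.2
tcp_pos: [542.1, 63.2, 22.8]
eef_rot: [180.0, 0.0, 92.4]
contact_force: [0.2, -0.2, -3.8]
opening: 39.5
grasp_force: 30.0
```

Emit:
{"method": "servo_tool", "body": {
  "plan": "0.3 0 0 0.01 0 0 0; 0.3 0 0 0.018 0 0 0; 0.3 0 0 0.018 0 0 0; 0.3 0 0 0.018 0 0 0"
}}

```text
t: 14.6
tcp_pos: [541.9, 63.1, 21.2]
eef_rot: [179.9, 0.0, 92.4]
contact_force: [-0.2, -0.1, -4.3]
opening: 40.0
grasp_force: 30.0
```

Emit:
{"method": "servo_tool", "body": {
  "plan": "0.3 0 0 0.006 0 0 0; 0.3 0 0 0.006 0 0 0; 0.3 0 0 0.006 0 0 0"
}}

```text
t: 14.9
tcp_pos: [541.8, 63.2, 20.3]
eef_rot: [180.0, 0.0, 92.4]
contact_force: [-0.5, -0.1, -0.8]
opening: 40.0
grasp_force: 30.0
```

Emit:
{"method": "servo_tool", "body": {
  "plan": "0.3 0 0 0.004 0 0 0; 0.3 0 0 0.004 0 0 0; 0.3 0 0 0.004 0 0 0"
}}

```text
t: 15.2
tcp_pos: [541.8, 63.2, 20.3]
eef_rot: [179.9, 0.0, 92.4]
contact_force: [-3.1, -0.4, 5.3]
opening: 39.7
grasp_force: 30.0
```

Emit:
{"method": "servo_tool", "body": {
  "plan": "-0.05 0 0 0 0 0 0; -0.3 0 0 0 0 0 0; -1 0 0 0 0 0 0; -1 0 0 0 0 0 0; -1 0 0 0 0 0 0"
}}

```text
t: 15.7
tcp_pos: [541.6, 63.2, 19.5]
eef_rot: [-180.0, 0.0, 92.4]
contact_force: [-0.5, 0.3, 0.5]
opening: 75.1
grasp_force: 0.0
```

Emit:
{"method": "servo_tool", "body": {
  "plan": "-1 0 0 0 0 0 0; -1 0 0 0 0 0 0; -1 0 0 0 0 0 0; -1 0 0 -0.2 0 0 0; -1 0 0 -0.5 0 0 0"
}}

```text
t: 16.2
tcp_pos: [540.1, 63.2, 68.6]
eef_rot: [-179.8, -0.0, 92.4]
contact_force: [0.3, 0.2, 0.4]
opening: 91.5
grasp_force: 0.0
```

Emit:
{"method": "servo_tool", "body": {
  "plan": "-1 0 0 -0.4 0 0 0; -1 0 0 -0.6 0 0 0; -1 0 0 -0.6 0 0 0"
}}

```text
t: 16.5
tcp_pos: [543.6, 63.2, 133.0]
eef_rot: [179.6, 0.0, 92.4]
contact_force: [-0.3, 0.1, -0.9]
opening: 91.8
grasp_force: 0.0
```

```bash
python3 w.py;python3 g.py 530 -35 120
```

```text
mean F [-0.33  0.07 -0.3 ] sd [0.58 0.26 0.54]
shift [-0.976 -0.147  0.082] turn [-0.0009 -0.      0.0004] t 16.8 F [0.15 0.11 0.07] open 91.5 tcp [540.7  63.1 128.2] [-179.8   -0.    92.4]
```

Emit:
{"method": "servo_tool", "body": {
  "plan": "-1 -0.5 -0.16 0 0 0 0; -1 -0.995 -0.155 0 0 0 0; -1 -0.995 -0.155 0.3 0 0 0; -1 -0.995 -0.155 0.6 0 0 0; -1 -0.995 -0.155 0.6 0 0 0"
}}

```text
t: 17.3
tcp_pos: [526.8, -36.8, 65.5]
eef_rot: [-179.5, -0.1, 92.3]
contact_force: [-0.9, 0.3, 0.3]
opening: 91.8
grasp_force: 0.0
```

Emit:
{"method": "servo_tool", "body": {
  "plan": "-1 0 0 0 0 0 0; -1 0 0 0 0 0 0"
}}

```text
t: 17.5
tcp_pos: [531.1, -36.7, 70.7]
eef_rot: [179.9, 0.0, 92.4]
contact_force: [0.3, -0.3, -0.4]
opening: 91.5
grasp_force: 0.0
```

```bash
python3 g.py 529 -37 20
```

```text
shift [-0.002 -0.022  0.507] turn [0.0006 0.0002 0.0006] t 17.5 F [ 0.29 -0.29 -0.38] open 91.5 tcp [531.1 -36.7  70.7] [179.9   0.   92.4]
```

Emit:
{"method": "servo_tool", "body": {
  "plan": "-1 0 -0.01 0.3 0 0 0; -1 0 -0.01 0.5 0 0 0; -1 0 -0.01 0.5 0 0 0; -1 0 -0.01 0.5 0 0 0; -0.05 0 -0.01 0.5 0 0 0"
}}

```text
t: 18.0
tcp_pos: [530.5, -37.0, 21.3]
eef_rot: [179.8, 0.0, 92.4]
contact_force: [-0.3, 0.1, -0.3]
opening: 87.6
grasp_force: 0.0
```

Emit:
{"method": "servo_tool", "body": {
  "plan": "-0.05 0 0 0 0 0 0; -0.05 0 0 0 0 0 0; -0.05 0 0 0 0 0 0; -0.05 0 0 0 0 0 0; -0.05 0 0 0 0 0 0"
}}

```text
t: 18.5
tcp_pos: [529.2, -36.9, 19.7]
eef_rot: [180.0, 0.0, 92.4]
contact_force: [0.1, -0.4, 0.2]
opening: 50.0
grasp_force: 0.0
```

Emit:
{"method": "servo_tool", "body": {
  "plan": "0.3 0 0 0 0 0 0; 0.3 0 0 0 0 0 0; 0.3 0 0 0 0 0 0; 0.3 0 0 0 0 0 0; 0.3 0 0 0 0 0 0"
}}

```text
t: 19.0
tcp_pos: [529.2, -36.9, 19.6]
eef_rot: [180.0, 0.0, 92.4]
contact_force: [-0.2, 0.2, -1.3]
opening: 39.7
grasp_force: 30.0
```

Gripped at full diameter. Now lift and weigh.

Emit:
{"method": "servo_tool", "body": {
  "plan": "0.3 0 0 -0.2 0 0 0; 0.3 0 0 -0.5 0 0 0; 0.3 0 0 -0.8 0 0 0; 0.3 0 0 -0.8 0 0 0; 0.3 0 0 -0.8 0 0 0"
}}

```text
t: 19.5
tcp_pos: [529.0, -36.9, 99.6]
eef_rot: [180.0, 0.0, 92.4]
contact_force: [-0.5, 0.4, -1.6]
opening: 39.8
grasp_force: 30.0
```

Emit:
{"method": "servo_tool", "body": {
  "plan": "0.3 0 0 0 0 0 0; 0.3 0 0 0 0 0 0; 0.3 0 0 0 0 0 0; 0.3 0 0 0 0 0 0; 0.3 0 0 0 0 0 0"
}}

```text
t: 20.0
tcp_pos: [529.0, -36.9, 99.3]
eef_rot: [-180.0, -0.0, 92.4]
contact_force: [-0.3, 0.4, -1.6]
opening: 39.2
grasp_force: 30.0
```

```bash
python3 w.py; python3 g.py 529.2 -36.9 19.6
```

```text
mean F [ 0.13  0.66 -1.65] sd [0.43 0.54 0.69]
shift [0.  0.  0.8] turn [0.     0.     0.0004] t 20.3 F [ 0.56  0.97 -2.43] open 40.0 tcp [529.2 -36.9  99.6] [180.    0.   92.4]
```

Emit:
{"method": "servo_tool", "body": {
  "plan": "0.3 0 0 0.3 0 0 0; 0.3 0 0 0.6 0 0 0; 0.3 0 0 0.72 0 0 0; 0.3 0 0 0.77 0 0 0; 0.3 0 0 0.79 0 0 0"
}}

```text
t: 20.8
tcp_pos: [529.6, -37.0, 20.8]
eef_rot: [180.0, 0.0, 92.4]
contact_force: [0.9, -0.1, -0.9]
opening: 39.8
grasp_force: 30.0
```

Emit:
{"method": "servo_tool", "body": {
  "plan": "0.3 0 0 0.006 0 0 0; 0.3 0 0 0.01 0 0 0; 0.3 0 0 0.01 0 0 0"
}}

```text
t: 21.1
tcp_pos: [529.7, -37.0, 20.4]
eef_rot: [179.9, 0.0, 92.4]
contact_force: [0.8, -0.1, -1.7]
opening: 39.6
grasp_force: 30.0
```

Emit:
{"method": "servo_tool", "body": {
  "plan": "0.3 0 0 0.004 0 0 0; 0.3 0 0 0.004 0 0 0; 0.3 0 0 0.004 0 0 0"
}}

```text
t: 21.4
tcp_pos: [529.4, -37.0, 19.6]
eef_rot: [180.0, 0.0, 92.4]
contact_force: [0.4, -0.6, 1.8]
opening: 39.8
grasp_force: 30.0
```

Touching down. Release and go to the right vial.

Emit:
{"method": "servo_tool", "body": {
  "plan": "-0.05 0 0 0 0 0 0; -0.3 0 0 0 0 0 0; -1 0 0 0 0 0 0; -1 0 0 0 0 0 0; -1 0 0 0 0 0 0"
}}

```text
t: 21.9
tcp_pos: [529.2, -37.0, 19.2]
eef_rot: [180.0, 0.0, 92.4]
contact_force: [-0.3, 0.1, 0.5]
opening: 75.1
grasp_force: 0.0
```

Emit:
{"method": "servo_tool", "body": {
  "plan": "-1 0 0 0 0 0 0; -1 0 0 0 0 0 0; -1 0 0 0 0 0 0; -1 0 0 -0.2 0 0 0; -1 0 0 -0.5 0 0 0"
}}

```text
t: 22.4
tcp_pos: [527.8, -36.7, 68.2]
eef_rot: [-179.8, -0.1, 92.4]
contact_force: [1.2, -0.5, -0.5]
opening: 91.9
grasp_force: 0.0
```

Emit:
{"method": "servo_tool", "body": {
  "plan": "-1 0 0 -0.4 0 0 0; -1 0 0 -0.6 0 0 0; -1 0 0 -0.6 0 0 0; -1 0 0 -0.6 0 0 0"
}}

```text
t: 22.8
tcp_pos: [529.0, -36.9, 129.0]
eef_rot: [180.0, 0.0, 92.4]
contact_force: [-0.8, 0.7, 0.0]
opening: 91.5
grasp_force: 0.0
```

```bash
python3 g.py 535 -106 70
```

```text
shift [-0.693  0.032  0.59 ] turn [0.0001 0.     0.0004] t 22.8 F [-0.81  0.65  0.  ] open 91.5 tcp [529.  -36.9 129. ] [180.    0.   92.4]
```

Emit:
{"method": "servo_tool", "body": {
  "plan": "-1 -0.4 0.03 0 0 0 0; -1 -0.69 0.03 0 0 0 0; -1 -0.69 0.03 0.3 0 0 0; -1 -0.69 0.03 0.6 0 0 0; -1 -0.69 0.03 0.6 0 0 0"
}}

```text
t: 23.3
tcp_pos: [531.1, -104.8, 64.1]
eef_rot: [-179.4, -0.2, 92.3]
contact_force: [-0.5, -0.6, 0.2]
opening: 91.8
grasp_force: 0.0
```

Emit:
{"method": "servo_tool", "body": {
  "plan": "-1 0 0 0 0 0 0; -1 0 0 0.3 0 0 0; -1 0 0 0.49 0 0 0; -1 0 0 0.49 0 0 0; -1 0 0 0.49 0 0 0"
}}

```text
t: 23.8
tcp_pos: [535.9, -105.8, 21.5]
eef_rot: [179.9, 0.0, 92.4]
contact_force: [0.2, 0.1, 0.9]
opening: 91.8
grasp_force: 0.0
```

Emit:
{"method": "servo_tool", "body": {
  "plan": "-0.05 0 0 0 0 0 0; -0.05 0 0 0 0 0 0; -0.05 0 0 0 0 0 0; -0.05 0 0 0 0 0 0; -0.05 0 0 0 0 0 0"
}}

```text
t: 24.3
tcp_pos: [535.1, -105.8, 20.4]
eef_rot: [180.0, 0.0, 92.4]
contact_force: [-0.7, 0.3, 0.2]
opening: 56.5
grasp_force: 0.0
```

Emit:
{"method": "servo_tool", "body": {
  "plan": "0.3 0 0 0 0 0 0; 0.3 0 0 0 0 0 0; 0.3 0 0 0 0 0 0; 0.3 0 0 0 0 0 0; 0.3 0 0 0 0 0 0"
}}

```text
t: 24.8
tcp_pos: [534.9, -105.7, 20.1]
eef_rot: [-180.0, -0.0, 92.4]
contact_force: [-0.8, 0.5, 0.4]
opening: 39.7
grasp_force: 29.9
```

Emit:
{"method": "servo_tool", "body": {
  "plan": "0.3 0 0 -0.2 0 0 0; 0.3 0 0 -0.5 0 0 0; 0.3 0 0 -0.8 0 0 0; 0.3 0 0 -0.8 0 0 0; 0.3 0 0 -0.8 0 0 0"
}}

```text
t: 25.3
tcp_pos: [534.9, -105.7, 100.1]
eef_rot: [180.0, 0.0, 92.4]
contact_force: [-0.5, 0.5, -2.8]
opening: 39.0
grasp_force: 29.9
```

Emit:
{"method": "servo_tool", "body": {
  "plan": "0.3 0 0 0 0 0 0; 0.3 0 0 0 0 0 0; 0.3 0 0 0 0 0 0; 0.3 0 0 0 0 0 0; 0.3 0 0 0 0 0 0"
}}

```text
t: 25.8
tcp_pos: [534.9, -105.7, 99.9]
eef_rot: [-180.0, -0.0, 92.4]
contact_force: [0.8, -0.2, -2.2]
opening: 39.1
grasp_force: 29.9
```

```bash
python3 w.py; python3 g.py 535 -105.8 20.1
```

```text
mean F [ 0.19  0.1  -1.9 ] sd [0.35 0.29 0.65]
shift [-0.    -0.001  0.802] turn [0.     0.     0.0004] t 26.1 F [ 0.34 -0.36 -1.77] open 39.1 tcp [ 535.  -105.8  100.3] [180.    0.   92.4]
```

Weights are left ≈ 4.1 N, middle ≈ 1.7 N and right ≈ 1.9 N, so the left vial is full. I'll put the right one back.

Emit:
{"method": "servo_tool", "body": {
  "plan": "0.3 0 0 0.3 0 0 0; 0.3 0 0 0.6 0 0 0; 0.3 0 0 0.72 0 0 0; 0.3 0 0 0.77 0 0 0; 0.3 0 0 0.79 0 0 0"
}}

```text
t: 26.6
tcp_pos: [535.4, -105.9, 21.5]
eef_rot: [180.0, 0.0, 92.4]
contact_force: [-0.4, 0.7, -2.1]
opening: 39.0
grasp_force: 29.9
```

Emit:
{"method": "servo_tool", "body": {
  "plan": "0.3 0 0 0.006 0 0 0; 0.3 0 0 0.01 0 0 0; 0.3 0 0 0.01 0 0 0"
}}

```text
t: 26.9
tcp_pos: [535.5, -105.9, 21.0]
eef_rot: [179.9, 0.0, 92.4]
contact_force: [-0.6, -0.3, -2.6]
opening: 39.2
grasp_force: 29.9
```

Emit:
{"method": "servo_tool", "body": {
  "plan": "0.3 0 0 0.004 0 0 0; 0.3 0 0 0.004 0 0 0; 0.3 0 0 0.004 0 0 0"
}}

```text
t: 27.2
tcp_pos: [535.2, -105.8, 20.1]
eef_rot: [180.0, 0.0, 92.4]
contact_force: [0.3, -0.5, 0.1]
opening: 39.5
grasp_force: 29.9
```

Emit:
{"method": "servo_tool", "body": {
  "plan": "-0.05 0 0 0 0 0 0; -0.3 0 0 0 0 0 0; -1 0 0 0 0 0 0; -1 0 0 0 0 0 0; -1 0 0 0 0 0 0"
}}

```text
t: 27.7
tcp_pos: [535.1, -105.8, 19.8]
eef_rot: [180.0, 0.0, 92.4]
contact_force: [-0.4, -0.1, -0.2]
opening: 74.9
grasp_force: 0.0
```

Emit:
{"method": "servo_tool", "body": {
  "plan": "-1 0 0 0 0 0 0; -1 0 0 0 0 0 0; -1 0 0 0 0 0 0; -1 0 0 -0.2 0 0 0; -1 0 0 -0.5 0 0 0"
}}

```text
t: 28.2
tcp_pos: [533.6, -105.3, 68.8]
eef_rot: [-179.8, -0.1, 92.4]
contact_force: [1.1, -0.4, 0.2]
opening: 91.5
grasp_force: 0.0
```

Emit:
{"method": "servo_tool", "body": {
  "plan": "-1 0 0 -0.4 0 0 0; -1 0 0 -0.6 0 0 0; -1 0.4 0 -0.6 0 0 0; -1 0.8 0 -0.6 0 0 0; -1 0.8 0 -0.6 0 0 0"
}}

```text
t: 28.7
tcp_pos: [531.0, -22.0, 130.1]
eef_rot: [-180.0, -0.1, 92.6]
contact_force: [-0.9, -0.8, 0.4]
opening: 91.9
grasp_force: 0.0
```

Emit:
{"method": "servo_tool", "body": {
  "plan": "-1 0.4 0.1 0 0 0 0; -1 0.85 0.1 0 0 0 0; -1 0.85 0.1 0 0 0 0; -1 0.85 0.1 0 0 0 0"
}}

```text
t: 29.1
tcp_pos: [538.1, 59.9, 129.7]
eef_rot: [-180.0, 0.0, 92.5]
contact_force: [0.4, -0.7, 0.6]
opening: 91.8
grasp_force: 0.0
```

```bash
python3 g.py 541.7 63.1 70 92.4
```

```text
shift [0.031 0.038 0.597] turn [-0.0001  0.0002  0.0006] t 29.1 F [ 0.42 -0.72  0.64] open 91.8 tcp [538.1  59.9 129.7] [-180.     0.    92.5]
```

Emit:
{"method": "servo_tool", "body": {
  "plan": "-1 0.03 0.035 0.1 0 0 0; -1 0.03 0.035 0.5 0 0 0; -1 0.03 0.035 0.6 0 0 0; -1 0.03 0.035 0.6 0 0 0"
}}

```text
t: 29.5
tcp_pos: [540.2, 61.7, 67.8]
eef_rot: [-179.7, -0.0, 92.3]
contact_force: [0.7, -1.0, 0.0]
opening: 91.9
grasp_force: 0.0
```

Emit:
{"method": "servo_tool", "body": {
  "plan": "-1 0 0 0 0 0 0; -1 0 0 0.3 0 0 0; -1 0 0 0.49 0 0 0; -1 0 0 0.49 0 0 0; -1 0 0 0.49 0 0 0"
}}

```text
t: 30.0
tcp_pos: [542.5, 62.5, 22.1]
eef_rot: [179.9, 0.0, 92.4]
contact_force: [0.2, 0.4, 0.5]
opening: 91.8
grasp_force: 0.0
```

Emit:
{"method": "servo_tool", "body": {
  "plan": "-0.05 0 0 0 0 0 0; -0.05 0 0 0 0 0 0; -0.05 0 0 0 0 0 0; -0.05 0 0 0 0 0 0; -0.05 0 0 0 0 0 0"
}}

```text
t: 30.5
tcp_pos: [541.6, 62.7, 21.0]
eef_rot: [180.0, 0.0, 92.4]
contact_force: [-0.5, -0.0, 0.2]
opening: 56.6
grasp_force: 0.0
```

Emit:
{"method": "servo_tool", "body": {
  "plan": "0.3 0 0 0 0 0 0; 0.3 0 0 0 0 0 0; 0.3 0 0 0 0 0 0; 0.3 0 0 0 0 0 0; 0.3 0 0 0 0 0 0"
}}

```text
t: 31.0
tcp_pos: [541.7, 62.7, 20.8]
eef_rot: [180.0, 0.0, 92.4]
contact_force: [1.9, -0.8, -0.5]
opening: 39.8
grasp_force: 30.0
```

Emit:
{"method": "servo_tool", "body": {
  "plan": "0.3 0 0 -0.2 0 0 0; 0.3 0 0 -0.5 0 0 0; 0.3 0 0 -0.8 0 0 0; 0.3 0 0 -1 0 0 0; 0.3 0 0 -1 0 0 0"
}}

```text
t: 31.5
tcp_pos: [542.9, 62.7, 123.0]
eef_rot: [179.7, 0.0, 92.4]
contact_force: [-0.2, -0.8, -4.8]
opening: 39.9
grasp_force: 30.0
```

Emit:
{"method": "servo_tool", "body": {
  "plan": "0.3 0 0 -0.3 0 0 0; 0.3 0 0 -0.6 0 0 0; 0.3 0 0 -0.75 0 0 0; 0.3 0 0 -0.75 0 0 0; 0.3 0 0 -0.75 0 0 0"
}}

```text
t: 32.0
tcp_pos: [540.6, 62.7, 193.8]
eef_rot: [-179.8, -0.0, 92.4]
contact_force: [-0.4, -0.3, -4.2]
opening: 39.5
grasp_force: 30.0
```

Emit:
{"method": "servo_tool", "body": {
  "plan": "0.3 0 0 0 0 0 0; 0.3 0 0 0 0 0 0; 0.3 0 0 0 0 0 0; 0.3 0 0 0 0 0 0; 0.3 0 0 0 0 0 0"
}}

```text
t: 32.5
tcp_pos: [541.5, 62.7, 195.6]
eef_rot: [-180.0, 0.0, 92.4]
contact_force: [-0.2, -0.4, -3.5]
opening: 40.0
grasp_force: 30.0
```

```bash
python3 - <<'E'
from h import *
a=cv2.imread("pics/side0.png");s=cam("side");b=s["image"]
for c in((530,-37),(535,-106)):
    P=proj(s,np.r_[circ(c,91,22),circ(c,55,22)]);x0,y0=P.min(0).astype(int);x1,y1=P.max(0).astype(int)+1
    r=cv2.matchTemplate(b[y0-15:y1+15,x0-15:x1+15],a[y0:y1,x0:x1],cv2.TM_CCOEFF_NORMED);_,m,_,l=cv2.minMaxLoc(r);print(m,np.array(l)-15)
o=robot.get_obs();print(o["t"],o["tcp_pos"],np.abs(o["joint_vel"]).max(),o["grasp_force"])
E
```

```text
0.8603572249412537 [0 0]
0.9909098148345947 [0 0]
32.55 [541.51419724  62.67444116 195.68897405] 0.16940658670582207 29.999338388442993
```

Both returned vials stand in their original places.

```bash
python3 -c "
from cell import robot
print(robot.sign_off())"
```

```text
the job is handed in; nothing more can be done
None
```

The left vial is the full one, at about 4.1 N against 1.7 N (middle) and 1.9 N (right). It is held upright and still with its base about 178 mm up, the other two are back in their bays, and the job is handed in with no verdict returned.

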